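# Reset the grinding rest to its far index hole

## Robot

A 6-joint arm with a two-finger parallel gripper is mounted at the origin on a cart in front of the work surface, level with it; the furniture and walls round the work are solid. World frame = base frame: x ahead of the robot, y to its left, z up, the work surface at z = 0. Lengths are in m, angles in rad, forces in N, time in s.
With the tool pointing down it reaches from about 0.3 to 0.875 m from the base axis. Payload 6.4 kg.
Tool frame: the origin (TCP) lies at the very end of the fingers, on their centre line; the grasp point (between the pads) lies 19 mm behind it; z points along the fingers, y is the line along which they close (so a half turn about z gives the same grasp; the last joint's range is limited). The gripper opens to 85 mm and grips with 20 to 120 N. Pads are 22 mm wide; open, the fingers measure 114 mm over their backs; the gripper's body (76 mm by 85 mm) begins 54 mm behind the grasp point. The pads swing forward as they close: fully open they stand 13 mm farther back than shut.
Start: joints at [-1.545, 0.181, 1.607, -0, 1.354, -0.206], TCP at [0.132, -0.56, 0.231] pointing down, gripper open.
Joint ranges: [-2.99, 2.99], [-0.89, 2.07], [0.3, 2.58], [-1.14, 4.28], [0, 2.63], [-3.12, 3.12]. Speed limits (rad/s): [2.57, 2.57, 3.01, 3.14, 3.14, 3.14].

## Interface

Orientations are given as a unit quaternion [w, x, y, z].
In Python, from bench import telemetry, camera, ctrl, spotter gives the robot as it stands.
- The arm moves only by the tool send_rows, never from a script. Its argument "series" is a list of rows, each a list of 3 entries, a list of its own where there are three numbers: the turn, a rotation vector about the world's x, y, z in degrees, then the shift along the world's x, y, z in mm, then the closure, from -1 (fully open) to 1 (shut), so that 0 is half open. In form: [[[rx, ry, rz], [dx, dy, dz], gripper], ...]. A call has 1 to 10 rows; each row is the pose to reach, as a shift and turn from the pose commanded when the call began; what a row does not reach only later rows make up. A row lasts 1/8 s, in which the tool goes at most 62.5 mm and 10.7 degrees, less where a joint would pass 70% of its speed; a pose out of reach is approached as far as the arm can. A call with a gripper value outside its range is refused whole. The fingers move at their own pace and stop on an object; the grip force is fixed at half the most. Time passes only in rows, so rows that repeat a pose let the fingers close. It gives the time, the measured TCP pose, the force, the opening and the grip force at its end, in the units of the state.
- telemetry.get_obs(): the state, without advancing time (a new reading comes with each control period).
- camera(name): name is "scene" or "top"; returns a dict with "pixels" (400x640x3 uint8, red, green, blue), "camera_matrix" (3x3 intrinsics, pixels), "xyz" and "orientation" of the camera in the world. Camera axes: x right, y up, looking along -z (the intrinsics and any distortion apply to the point x, -y, -z); pixel columns grow to the right and rows downward; lengths in m; the calibration is good to about 2 mm. A picture is of the moment at which its call begins. There is no depth.
- ctrl.hand_in(): hands the job in; it is judged then, once.
Trained networks look in the newest picture that a camera, given by its name, has taken for a name from the list of things; names that differ only in an ending like _2 or _b are one class to them, and where a whole thing is asked for, a point or a joint stands for the part that bears it (a point fixed in the world has none). Each returns a list of dicts, best first, with "conf" (0 to 1); they miss things now and then, are a little off and sometimes report something else, mostly with a low value. They report only what shows in the picture. A call takes as long as a camera call.
- spotter.boxes_of(thing, camera): "xyz" ([x, y, z] in m, in world coordinates, good to about 4 mm: the middle of the surface that is visible of it).
- spotter.landmark_of(thing, camera): "xyz" ([x, y, z] in m, in world coordinates, good to about 4 mm: a listed point, or the origin of a listed thing).
The state is a dict: "time_s": time; "q": joint angles; "dq": joint speeds; "joint_efforts": joint torques, N m; "eef_pos": TCP position; "eef_rot": TCP orientation; "wrist_force": force on the tool from outside, world axes, zero at the start; "torque": the same for the moment, N m; "opening": opening from 0.0 (shut) to 1.0 (fully open); "grasp_force": force on a finger pad.
Only numpy, scipy, OpenCV 4.12 (cv2) and the standard library are available. Lean on these libraries where they do the work, as an engineer would, in place of code of your own. Each camera call takes 0.05 s, during which the arm holds its last target. There are 200 camera calls.

## Task

Set the sliding grinding rest to its far position: loosen the clamp screw on top of the sleeve, slide the sleeve away from you until its cross hole lines up with the bar's far hole, and push the index pin, which lies under the bar, through both until its handle sits against the sleeve. Only when the pin is home, tighten the clamp screw again; leave the pin in place and do not shift the other things on the bench.

Things in the scene. Friction and masses are not known exactly. Their poses are not given: they have to be found in the camera images.
- bar_far_hole (a point): Centre of the farthest of three level 16 mm cross holes, 35 mm apart, in a fixed square steel bar, 30x30 mm, axis 85 mm above the bench. x = along the bar, away from the robot; y = along the hole, to the left; z up. A dark line round the bar 32 mm on the robot's side of each hole shows where the sleeve's near end stands when that hole meets the sleeve's.
- sleeve_hole (a point): Centre of the dark steel sleeve on the bar and of its 16 mm cross hole (same axes as bar_far_hole). Sleeve 64 mm along the bar, 46x46 mm across. On its left, 14 to 45 mm beyond the hole, a V-pocket reaches 77 mm left of the bar's axis, 18 mm below to 18 mm above it. Slides with about 3 N once the screw is loose, and stays where left.
- screw_grip (a point): Middle of the clamp screw's wing, above the sleeve's centre, 56 mm above the bar's axis. The wing is a steel bar 58 mm long (its y), 13 mm thick (its x), 20 mm high, on a vertical screw; take it across the 13 mm and turn about z. Its underside is 23 mm above the sleeve's flat top, 15 mm above the 28 mm boss round the screw. Across the bar when tight, nearly along it when loose.
- clamp_screw (a joint): Angle of the clamp screw, rad: 0 hard tight (stop), grows counter-clockwise from above to a stop at 1.5. Below about 0.4 its tip bears on the bar and locks the sleeve; beyond that the sleeve is free. Turns with 0.15 to 0.25 N m, stays where left, rises 1 mm per rad.
- rest_sleeve (a joint): Travel of the sleeve along the bar away from the robot, m: 0 at the near end, 0.080 with its hole at the bar's far hole, stop at 0.092.
- pin_grip (a point): Centre of the index pin's handle. Steel pin 130 mm long, 0.12 kg: handle 62 mm long, 20x20 mm with flat sides, then a round 14 mm shank 68 mm long, its last 15 mm tapering to 6 mm. x = towards the tip. At first it lies level (axis 10 mm high), handle under the bar, butt near the rib, shank sticking out to the left: the handle can be taken from above only once the pin is drawn out.
- pin_mid (a point): Point on the pin's axis 55 mm from pin_grip towards the tip (23 mm past the handle's shoulder, 45 mm short of the tip); it lies at the hole's centre when the pin is home, from either side. x towards the tip.
- turned_handle_0_c (a point): Bystander: turned wooden handle, 30 mm across, 118 mm long (its y axis), 31 mm high, lying left of the stand, roughly along the bar; middle, 10 mm above the bench.
- tape_roll_c (a point): Bystander: black roll of tape lying flat, 81 mm across, 19 mm high, right of the stand; centre point.
- lime_brush_c (a point): Bystander: thin green brush, 16 mm across, 143 mm long (its y axis), 16 mm high, right of the stand's near end; point at its middle.
- scissors_c (a point): Bystander: shears with red bows, 83x180 mm (long in its y), 10 mm high, flat on the left of the bench; middle.
- stone_slip_c (a point): Bystander: grey-green slip stone, 46x111 mm (long in its y), 13 mm high, flat on the left of the bench; middle.
- cork_block_c (a point): Bystander: cork block, 52x86 mm (long in its y), 30 mm high, at the right of the bench; point 10 mm above the bench.
- stand_mid (a point): Point on the bench under the bar's middle (middle hole); same axes. Grey stand, fixed, its place varies: two pedestals 20 mm thick along x, 46 mm wide, 108 mm high on feet 26x78 mm, centred 90 mm either way along x; a rib 48 mm high joins them under the bar at y = -37 to -25 mm. The bar's underside is 70 mm above the bench.

How it is judged:
On the way, in this order (a step that is already met when the one before it is completed fails the run):
1. the clamp screw is loosened (value of joint clamp_screw above 0.8 rad), for 0.1 s.
2. the sleeve's cross hole is lined up with the bar's far hole (distance between sleeve_hole and bar_far_hole below 0.005 m and value of joint clamp_screw above 0.5 rad), for 0.2 s.
3. the pin is pushed home through sleeve and bar while the screw is still loose (distance between pin_mid and bar_far_hole below 0.005 m and angle between the x axis of pin_mid and the y axis of bar_far_hole, either way round below 0.1 rad and value of joint clamp_screw above 0.5 rad), for 0.2 s.
At the end, for the whole second after the job is handed in: Clamp screw tightened again (angle below 0.25 rad), sleeve hole within 4 mm of the bar's far hole, index pin lying level through both with its handle against the sleeve (pin point within 5 mm of the hole's centre, axis within 0.1 rad) and at rest, nothing held (value of joint clamp_screw below 0.25 rad and distance between sleeve_hole and bar_far_hole below 0.004 m and distance between pin_mid and bar_far_hole below 0.005 m and angle between the x axis of pin_mid and the y axis of bar_far_hole, either way round below 0.1 rad and linear speed of index_pin below 0.02 m/s); the robot touches nothing.
It fails at once if a bystander on the bench is pushed more than 20 mm (distance of any of turned_handle_0_c, tape_roll_c, lime_brush_c, scissors_c, stone_slip_c, cork_block_c from where it was at the start of the episode above 0.02 m).
It also fails if it takes over 67 s, if anything falls off the work surface, if the arm or the gripper's body presses on something with over 40 N, if the wrist force passes 120 N, or if a joint passes its speed limit or range.

## Working session

There is one attempt and no reset: what is moved stays moved. The work goes in short steps, Python scripts to look and compute and a tool call to move; the robot and the scene stay as the last step left them, time stands still between calls to the robot, and variables do not carry over. Pictures are saved under pics/ and viewed, at most 10 in all, crops included, and the job is handed in when it is done.

Besides the shell and the picture viewer there is one more tool, called as name(argument=value, ...) on one line, values as JSON. send_rows: Moves the arm, as the interface text tells. Its arguments: {"type":"object","properties":{"series":{"type":"array","items":{"type":"array"}}},"required":["series"]}

```bash
mkdir -p pics; ls; python3 - <<'E'
from bench import telemetry, camera, ctrl, spotter
import cv2,numpy as np
o=telemetry.get_obs(); print(o['time_s'],o['eef_pos'],o['eef_rot'],o['opening'])
for c in ['scene','top']:
    d=camera(c); cv2.imwrite(f'pics/{c}0.png',cv2.cvtColor(d['pixels'],cv2.COLOR_RGB2BGR)); print(c,np.round(d['camera_matrix'],1).tolist(),d['xyz'],d['orientation'])
    for n in ['bar_far_hole','sleeve_hole','screw_grip','pin_grip','pin_mid','stand_mid','turned_handle_0_c','tape_roll_c','lime_brush_c','scissors_c','stone_slip_c','cork_block_c']:
        print(n,[(np.round(r['xyz'],4).tolist(),round(r['conf'],2)) for r in spotter.landmark_of(n,c)[:2]])
E
```

```text
pics
0.0 [ 0.13209114 -0.55905029  0.23038447] [-8.73010224e-04  9.93292261e-01  1.15627495e-01  6.43547231e-05] 1.0014884407678504
scene [[482.2, 0.0, 311.8], [0.0, 482.2, 200.2], [0.0, 0.0, 1.0]] [-0.71156217  0.4953799   0.9045692 ] [-0.44459574 -0.25975802  0.42295109  0.74563582]
bar_far_hole []
sleeve_hole [([0.4943, -0.1778, 0.0118], 0.22)]
screw_grip []
pin_grip [([0.4961, -0.1777, 0.0068], 0.6)]
pin_mid [([0.4949, -0.1182, 0.0125], 0.49)]
stand_mid []
turned_handle_0_c [([0.4387, 0.007, 0.0147], 0.49)]
tape_roll_c []
lime_brush_c []
scissors_c [([0.4562, 0.2149, 0.0148], 0.54)]
stone_slip_c [([0.4755, 0.321, 0.0103], 0.82), ([0.4172, -0.5495, 0.01], 0.56)]
cork_block_c [([0.4176, -0.5514, 0.0116], 0.7)]
top [[498.6, 0.0, 319.3], [0.0, 498.6, 192.6], [0.0, 0.0, 1.0]] [ 0.35980562 -0.12399555  1.59421837] [-0.70409496 -0.02388538  0.02975956  0.70907978]
bar_far_hole [([0.5409, -0.1844, 0.0862], 0.87)]
sleeve_hole [([0.4871, -0.1942, 0.0855], 0.68)]
screw_grip [([0.4859, -0.1992, 0.1422], 0.52)]
pin_grip [([0.4967, -0.1791, 0.0084], 0.57), ([0.4407, 0.0036, 0.0073], 0.36)]
pin_mid [([0.4912, -0.1227, 0.0124], 0.69)]
stand_mid []
turned_handle_0_c [([0.4403, 0.0027, 0.0084], 0.67)]
tape_roll_c [([0.5685, -0.2766, 0.0098], 0.56), ([0.4172, -0.5429, 0.0083], 0.51)]
lime_brush_c [([0.4603, -0.3632, 0.0073], 0.47)]
scissors_c [([0.4593, 0.2101, 0.012], 0.62)]
stone_slip_c [([0.4753, 0.3225, 0.0106], 0.61), ([0.4415, 0.0058, 0.0088], 0.17)]
cork_block_c [([0.4161, -0.5449, 0.0077], 0.73)]
```

```bash
python3 - <<'E'
import cv2
a=cv2.imread('pics/top0.png')[100:270,180:440]; cv2.imwrite('pics/top0c.png',cv2.resize(a,(780,510),interpolation=cv2.INTER_CUBIC))
E
```

```text
(no output)
```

View pics/scene0.png

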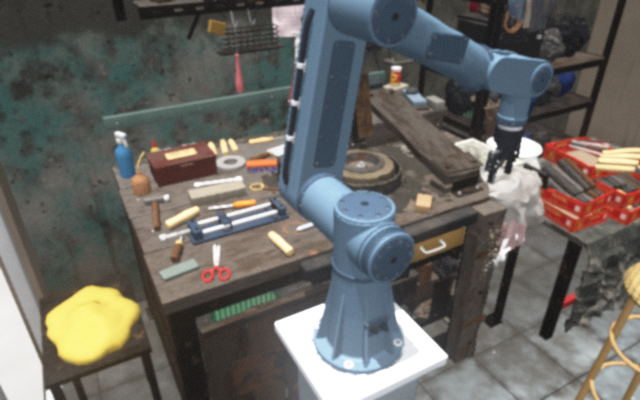

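View pics/top0c.png

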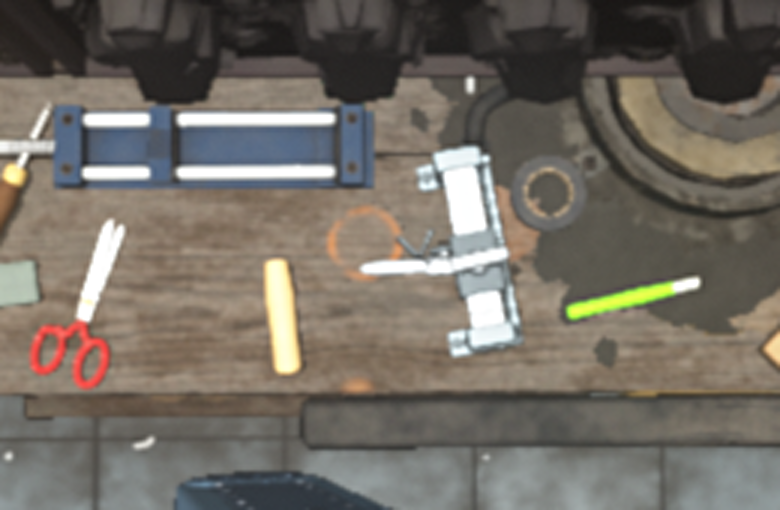

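```bash
cat > h.py <<'E'
from bench import telemetry, camera, ctrl, spotter
import cv2,numpy as np
from scipy.spatial.transform import Rotation as R
def proj(d,P):
    w,x,y,z=d['orientation']; P=np.atleast_2d(P)
    c=R.from_quat([x,y,z,w]).inv().apply(P-np.array(d['xyz']))
    c=c*[1,-1,-1]; p=c@np.array(d['camera_matrix']).T
    return p[:,:2]/p[:,2:]
def box(x0,x1,y0,y1,z0,z1):
    return np.array([[a,b,c] for a in(x0,x1) for b in(y0,y1) for c in(z0,z1)],float)
E_=[(0,1),(2,3),(4,5),(6,7),(0,2),(1,3),(4,6),(5,7),(0,4),(1,5),(2,6),(3,7)]
def world(P,mid,yaw):
    return R.from_euler('z',yaw,degrees=True).apply(P)+[mid[0],mid[1],0]
def overlay(d,boxes,crop,s,fn):
    """boxes: list of (8x3 world pts, bgr); crop r0,r1,c0,c1"""
    r0,r1,c0,c1=crop
    im=cv2.cvtColor(d['pixels'],cv2.COLOR_RGB2BGR)[r0:r1,c0:c1]
    im=cv2.resize(im,None,fx=s,fy=s,interpolation=cv2.INTER_CUBIC)
    for P,col in boxes:
        q=(proj(d,P)-[c0,r0]+.5)*s
        for a,b in E_: cv2.line(im,tuple(int(v) for v in q[a]),tuple(int(v) for v in q[b]),col,1,cv2.LINE_AA)
    cv2.imwrite(fn,im)
E
python3 - <<'E'
from h import *
d=camera('top'); np.save('top.npy',d,allow_pickle=True)
yaw=8.5; mid=np.array([.5409,-.1844])-.035*np.array([np.cos(np.radians(yaw)),np.sin(np.radians(yaw))])
B=[(box(80,100,-23,23,0,108),(0,0,255)),(box(-100,-80,-23,23,0,108),(0,0,255)),(box(-80,80,-15,15,70,100),(0,255,0)),(box(-80,80,-37,-25,0,48),(255,0,255))]
B=[(world(P/1000,mid,yaw),c) for P,c in B]
overlay(d,B,(145,222,310,365),10,'pics/ov1.png')
im=cv2.imread('pics/ov1.png'); im=im[:600] if im.shape[0]<=600 else cv2.resize(im,None,fx=.77,fy=.77,interpolation=cv2.INTER_AREA)
raw=cv2.cvtColor(d['pixels'],cv2.COLOR_RGB2BGR)[145:222,310:365]
raw=cv2.resize(raw,(im.shape[1],im.shape[0]),interpolation=cv2.INTER_CUBIC)
o=np.hstack([im,raw])[:, :800]; print(o.shape); cv2.imwrite('pics/ov1.png',o[:600])
for n in ['bar_far_hole','sleeve_hole','screw_grip','pin_grip','pin_mid','stand_mid']:
    print(n,[(np.round(r['xyz'],4).tolist(),round(r['conf'],2)) for r in spotter.landmark_of(n,'top')[:2]])
E
```

```text
(593, 800, 3)
bar_far_hole [([0.5365, -0.1842, 0.0891], 0.75), ([0.4405, 0.0037, 0.009], 0.6)]
sleeve_hole [([0.4884, -0.1957, 0.0861], 0.7)]
screw_grip [([0.4861, -0.1965, 0.1418], 0.41), ([0.4878, -0.1966, 0.0868], 0.37)]
pin_grip [([0.4982, -0.1754, 0.0093], 0.41)]
pin_mid [([0.493, -0.1243, 0.0134], 0.52)]
stand_mid [([0.5053, -0.1974, 0.0016], 0.94)]
```

View pics/ov1.png

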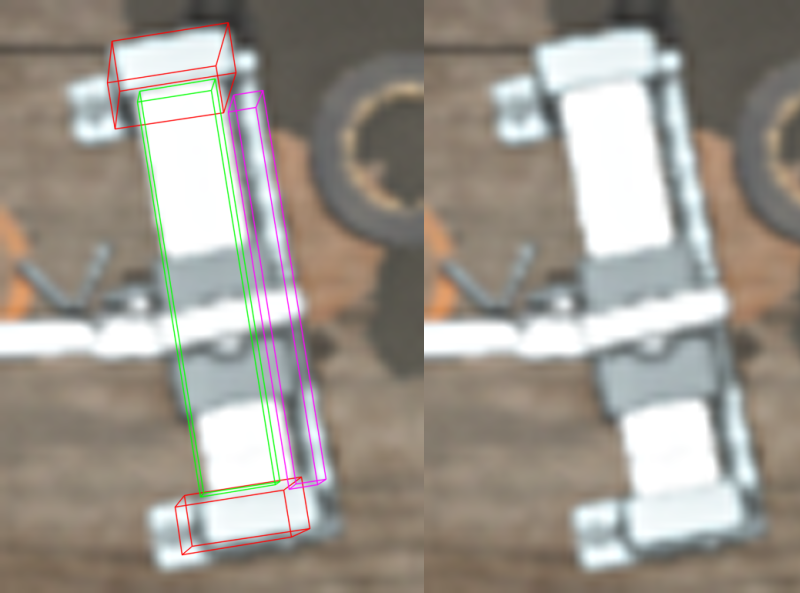

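```bash
python3 - <<'E'
from h import *
from scipy.optimize import minimize
d=np.load('top.npy',allow_pickle=True).item()
g=cv2.cvtColor(d['pixels'],cv2.COLOR_RGB2GRAY).astype(np.uint8)
r0,r1,c0,c1=140,228,305,370; s=8
big=cv2.resize(g[r0:r1,c0:c1],None,fx=s,fy=s,interpolation=cv2.INTER_CUBIC).astype(float)
big=cv2.GaussianBlur(big,(0,0),2)
G=np.hypot(cv2.Sobel(big,cv2.CV_64F,1,0),cv2.Sobel(big,cv2.CV_64F,0,1))
B0=[box(80,100,-23,23,0,108),box(-100,-80,-23,23,0,108),box(-80,80,-15,15,70,100)]
W=np.clip(big,0,255)
def hullmask(p):
    m=np.zeros(big.shape,np.uint8)
    for P in B0:
        q=(proj(d,world(P/1000,p[:2],p[2]))-[c0,r0]+.5)*s
        cv2.fillConvexPoly(m,cv2.convexHull(np.round(q*16).astype(np.int32)),1,cv2.LINE_8,4)
    return m>0
# ignore the sleeve zone (around x=.488 +-.045) and stray white
yy,xx=np.mgrid[:big.shape[0],:big.shape[1]]
q=(proj(d,[[.455,-.2,.1],[.525,-.19,.1]])-[c0,r0]+.5)*s
use=(yy>q[0,1])|(yy<q[1,1])
T=np.percentile(W[use],[50,97]); print(T,q)
for t in (195,210,225):
    bw=W>t
    f=lambda p:-(np.mean((hullmask(p)==bw)[use]))
    # two-class mean separation objective
    def f2(p):
        m=hullmask(p)[use]; w=W[use]
        return w[m].var()*m.mean()+w[~m].var()*(1-m.mean())
    for fn in (f,f2):
        r=minimize(fn,[.506,-.1926,10.5],method='Nelder-Mead',options=dict(initial_simplex=[[.506,-.1926,10.5],[.512,-.1926,10.5],[.506,-.186,10.5],[.506,-.1926,7]]))
        print(t,r.x,r.fun)
E
```

```text
[129.44646589 254.99999978] [[286.73913566 472.32389392]
 [258.24846943 287.09868189]]
195 [ 0.50507926 -0.19170818 10.14799851] -0.9530235660293463
195 [ 0.50618068 -0.19172784 10.33442495] 909.7111132047727
210 [ 0.50503266 -0.19209841 10.38430167] -0.957444049207055
210 [ 0.50618068 -0.19172784 10.33442495] 909.7111132047727
225 [ 0.50505429 -0.19231729 10.00026326] -0.9607566325774418
225 [ 0.50618068 -0.19172784 10.33442495] 909.7111132047727
```

send_rows(series=[[[0, 0, 10], [43, 44, 0], 0], [[0, 0, 20], [87, 88, 0], 0], [[0, 0, 30], [130, 132, 0], 0], [[0, 0, 40], [174, 176, 0], 0], [[0, 0, 50], [217, 220, 0], 0], [[0, 0, 60], [261, 264, 0], 0], [[0, 0, 70], [304, 308, 0], 0], [[0, 0, 80], [340, 345, 0], 0], [[0, 0, 87], [355, 363, 0], 0], [[0, 0, 87], [355, 363, 0], 0]])

```text
time_s: 2.9
eef_pos: [0.4879, -0.1952, 0.2312]
eef_rot: [-0.0, 0.64, 0.768, 0.0]
wrist_force: [0.5, 0.0, 0.5]
opening: 0.501
grasp_force: 0.0
```

```bash
python3 - <<'E'
from h import *
o=telemetry.get_obs(); print(o['time_s'],o['eef_pos'],o['opening'],o['q'])
m=R.from_quat(np.array(o['eef_rot'])[[1,2,3,0]]).as_matrix(); print(m.round(3))
for c in ['scene','top']:
    d=camera(c); np.save(c+'1.npy',d,allow_pickle=True)
    for n in ['bar_far_hole','sleeve_hole','screw_grip','pin_grip','pin_mid']:
        print(n,[(np.round(r['xyz'],4).tolist(),round(r['conf'],2)) for r in spotter.landmark_of(n,c)[:2]])
d=np.load('scene1.npy',allow_pickle=True).item()
mid=[.5055,-.192];yaw=10.3
B=[(box(80,100,-23,23,0,108),(0,0,255)),(box(-100,-80,-23,23,0,108),(0,0,255)),(box(-80,80,-15,15,70,100),(0,255,0)),(box(-50,14,-23,23,62,108),(255,0,255)),(box(-24.5,-11.5,-29,29,131,151),(255,255,0))]
B=[(world(P/1000,mid,yaw),c) for P,c in B]
c=proj(d,[[.5055,-.192,.085]])[0].astype(int); print(c)
overlay(d,B,(c[1]-50,c[1]+50,c[0]-65,c[0]+65),6,'pics/sc1.png')
E
```

```text
2.9 [ 0.48785368 -0.19524346  0.23124226] 0.5006761809747916 [-6.06816826e-01  6.98832696e-02  1.73059166e+00  4.86093127e-05
  1.34120267e+00 -7.89008603e-01]
[[-0.181  0.983 -0.   ]
 [ 0.983  0.181  0.   ]
 [ 0.    -0.    -1.   ]]
bar_far_hole [([0.5393, -0.186, 0.0837], 0.43), ([0.455, 0.2136, 0.0117], 0.38)]
sleeve_hole [([0.4866, -0.1953, 0.0809], 0.85)]
screw_grip [([0.4898, -0.1927, 0.1403], 0.69)]
pin_grip [([0.5387, -0.1893, 0.0843], 0.49)]
pin_mid []
bar_far_hole []
sleeve_hole [([0.4883, -0.1965, 0.0863], 0.51)]
screw_grip [([0.4591, -0.3646, 0.0077], 0.5), ([0.4759, 0.3209, 0.0109], 0.21)]
pin_grip [([0.497, -0.1801, 0.0097], 0.58)]
pin_mid [([0.4908, -0.1252, 0.0127], 0.56), ([0.4896, -0.1965, 0.0873], 0.52)]
[325 199]
```

View pics/sc1.png

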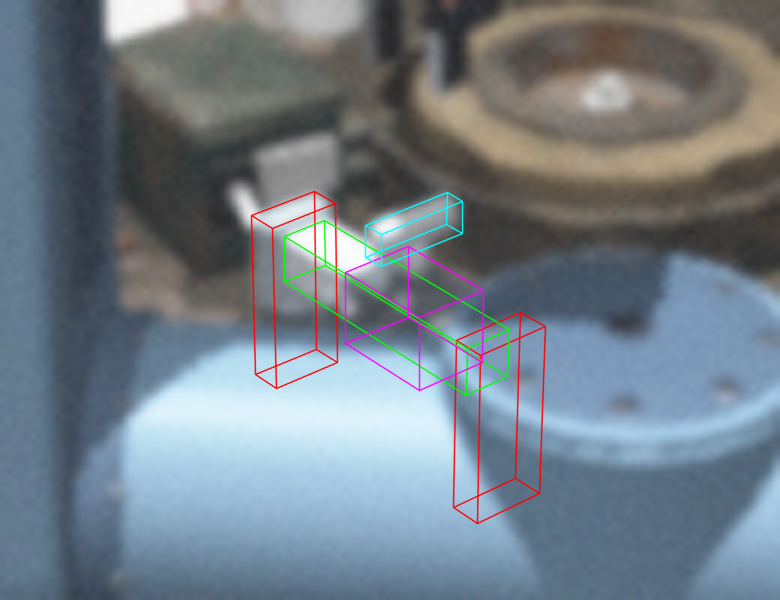

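The overlay fits the far pedestal and the wing (crop pixels 370–460, 195–265) well. Descending on the wing and gripping it.

send_rows(series=[[[0, 0, 0], [0, 0, -50], 0], [[0, 0, 0], [0, 0, -95], 0], [[0, 0, 0], [0, 0, -105], 0], [[0, 0, 0], [0, 0, -105], 0.3], [[0, 0, 0], [0, 0, -105], 1], [[0, 0, 0], [0, 0, -105], 1], [[0, 0, 0], [0, 0, -105], 1], [[0, 0, 0], [0, 0, -105], 1]])

```text
time_s: 4.5
eef_pos: [0.4888, -0.1975, 0.1285]
eef_rot: [0.002, 0.641, 0.768, 0.0]
wrist_force: [1.1, 1.5, 7.1]
opening: 0.135
grasp_force: 61.5
```

send_rows(series=[[[0, 0, 10], [0, 0, 0], 1], [[0, 0, 20], [0, 0, 0], 1], [[0, 0, 30], [0, 0, 1], 1], [[0, 0, 40], [0, 0, 1], 1], [[0, 0, 50], [0, 0, 1], 1], [[0, 0, 60], [0, 0, 1], 1], [[0, 0, 70], [0, 0, 1], 1], [[0, 0, 77], [0, 0, 1], 1], [[0, 0, 77], [0, 0, 1], 1], [[0, 0, 77], [0, 0, 1], 1]])

```text
time_s: 5.75
eef_pos: [0.4887, -0.1963, 0.1296]
eef_rot: [0.002, 0.024, 1.0, -0.0]
wrist_force: [1.1, 6.4, 8.9]
opening: 0.134
grasp_force: 62.0
```

send_rows(series=[[[0, 0, 0], [10, 2, 0], 1], [[0, 0, 0], [20, 4, 0], 1], [[0, 0, 0], [30, 5, 0], 1], [[0, 0, 0], [40, 7, 0], 1], [[0, 0, 0], [51, 9, 0], 1], [[0, 0, 0], [51, 9, 0], 1], [[0, 0, 0], [51, 9, 0], 1]])

```text
time_s: 6.62
eef_pos: [0.5398, -0.187, 0.1296]
eef_rot: [0.002, 0.023, 1.0, 0.0]
wrist_force: [1.5, 5.7, 9.3]
opening: 0.138
grasp_force: 62.0
```

```bash
python3 - <<'E'
from h import *
o=telemetry.get_obs(); print(o['time_s'],o['eef_pos'],o['wrist_force'],o['torque'])
for c in ['scene','top']:
  for k in range(2):
    d=camera(c); np.save(c+'1.npy',d,allow_pickle=True)
    for n in ['bar_far_hole','sleeve_hole','screw_grip','pin_grip','pin_mid']:
        print(n,[(np.round(r['xyz'],4).tolist(),round(r['conf'],2)) for r in spotter.landmark_of(n,c)[:1]])
E
```

```text
6.625 [ 0.53982022 -0.1869507   0.12959315] [1.47877851 5.66705882 9.32271441] [ 0.9821895  -0.24439299  0.15301805]
bar_far_hole [([0.5375, -0.1887, 0.0854], 0.51)]
sleeve_hole [([0.5319, -0.1872, 0.0825], 0.64)]
screw_grip [([0.5335, -0.1848, 0.1403], 0.5)]
pin_grip []
pin_mid []
bar_far_hole [([0.5392, -0.1871, 0.0841], 0.41)]
sleeve_hole [([0.5314, -0.1851, 0.0842], 0.96)]
screw_grip [([0.5352, -0.1838, 0.1379], 0.56)]
pin_grip []
pin_mid []
bar_far_hole [([0.5359, -0.1884, 0.0886], 0.57)]
sleeve_hole [([0.5351, -0.1867, 0.0865], 0.5)]
screw_grip [([0.4417, 0.0057, 0.0086], 0.64)]
pin_grip [([0.4965, -0.1782, 0.0062], 0.49)]
pin_mid [([0.4919, -0.1221, 0.0125], 0.42)]
bar_far_hole [([0.5391, -0.1854, 0.0866], 0.63)]
sleeve_hole [([0.5371, -0.1874, 0.087], 0.53)]
screw_grip [([0.46, -0.3644, 0.0079], 0.5)]
pin_grip [([0.4956, -0.1784, 0.0097], 0.5)]
pin_mid [([0.491, -0.1235, 0.012], 0.51)]
```

send_rows(series=[[[0, 0, 0], [4, 1, 0], 1], [[0, 0, 0], [8, 1, 0], 1], [[0, 0, 0], [10, 2, 0], 1], [[0, 0, 0], [10, 2, 0], 1]])

```text
time_s: 8.32
eef_pos: [0.5489, -0.1853, 0.1296]
eef_rot: [0.001, 0.023, 1.0, -0.0]
wrist_force: [-2.8, 4.0, 10.4]
opening: 0.137
grasp_force: 62.1
```

send_rows(series=[[[0, 0, 0], [2, 0, 0], 1], [[0, 0, 0], [2, 0, 0], 1]])

```text
time_s: 8.57
eef_pos: [0.5507, -0.185, 0.1295]
eef_rot: [0.001, 0.023, 1.0, 0.0]
wrist_force: [-2.8, 4.9, 11.2]
opening: 0.138
grasp_force: 62.2
```

send_rows(series=[[[0, 0, 0], [2, 0, 0], 1], [[0, 0, 0], [2, 0, 0], 1]])

```text
time_s: 8.82
eef_pos: [0.5526, -0.1847, 0.1295]
eef_rot: [0.001, 0.023, 1.0, 0.0]
wrist_force: [-3.0, 6.6, 12.4]
opening: 0.133
grasp_force: 62.2
```

send_rows(series=[[[0, 0, 0], [2, 1, 0], 1], [[0, 0, 0], [2, 1, 0], 1]])

```text
time_s: 9.07
eef_pos: [0.5545, -0.1843, 0.1295]
eef_rot: [0.0, 0.023, 1.0, -0.0]
wrist_force: [-3.5, 4.6, 11.3]
opening: 0.138
grasp_force: 62.2
```

send_rows(series=[[[0, 0, 0], [2, 0, 0], 1], [[0, 0, 0], [2, 0, 0], 1]])

```text
time_s: 9.32
eef_pos: [0.5548, -0.1843, 0.1294]
eef_rot: [-0.002, 0.023, 1.0, 0.0]
wrist_force: [-10.9, 4.1, 16.8]
opening: 0.138
grasp_force: 62.9
```

send_rows(series=[[[0, 0, 0], [2, 0, 0], 1], [[0, 0, 0], [2, 0, 0], 1]])

```text
time_s: 9.57
eef_pos: [0.5551, -0.1842, 0.1293]
eef_rot: [-0.004, 0.023, 1.0, 0.0]
wrist_force: [-17.6, 4.4, 19.8]
opening: 0.138
grasp_force: 63.5
```

send_rows(series=[[[0, 0, 0], [2, 1, 0], 1], [[0, 0, 0], [2, 1, 0], 1]])

```text
time_s: 9.82
eef_pos: [0.5557, -0.184, 0.1291]
eef_rot: [-0.005, 0.023, 1.0, -0.0]
wrist_force: [-24.2, 1.0, 22.8]
opening: 0.136
grasp_force: 63.7
```

send_rows(series=[[[0, 0, 0], [-7, -1, 0], 1], [[0, 0, 0], [-13, -2, 0], 1], [[0, 0, 0], [-19, -4, 0], 1], [[0, 0, 0], [-19, -4, 0], 1], [[0, 0, 0], [-19, -4, 0], 1]])

```text
time_s: 10.45
eef_pos: [0.5418, -0.1866, 0.1294]
eef_rot: [0.001, 0.023, 1.0, 0.001]
wrist_force: [-1.3, 7.7, 10.4]
opening: 0.136
grasp_force: 62.1
```

send_rows(series=[[[0, 0, 0], [1, 0, 0], 1], [[0, 0, 0], [1, 0, 0], 1], [[0, 0, 0], [1, 0, 0], 0.3], [[0, 0, 0], [1, 0, 0], 0.3], [[0, 0, 0], [1, 0, 50], 0.3], [[0, 0, 0], [1, 0, 100], 0.3], [[0, 0, 0], [-29, 80, 110], 0.3], [[0, 0, 0], [-49, 120, 110], 0.3], [[0, 0, 0], [-49, 120, 110], 0.3]])

```text
time_s: 11.58
eef_pos: [0.4906, -0.0648, 0.2374]
eef_rot: [-0.0, 0.022, 1.0, 0.0]
wrist_force: [-0.5, -0.8, 0.1]
opening: 0.352
grasp_force: 0.0
```

```bash
python3 - <<'E'
from h import *
o=telemetry.get_obs(); print(o['time_s'],o['eef_pos'],o['q'])
m=R.from_quat(np.array(o['eef_rot'])[[1,2,3,0]]).as_matrix(); print(m.round(3))
mid=[.5055,-.192];yaw=10.3; ims=[]
for c in ['scene','top']:
    for k in range(2):
      d=camera(c)
      for n in ['bar_far_hole','sleeve_hole','screw_grip','pin_grip','pin_mid']:
        print(n,[(np.round(r['xyz'],4).tolist(),round(r['conf'],2)) for r in spotter.landmark_of(n,c)[:1]])
    np.save(c+'2.npy',d,allow_pickle=True)
    B=[(box(3,67,-23,23,62,108),(255,0,255)),(box(49,80,23,77,67,103),(0,255,255))]
    B=[(world(P/1000,mid,yaw),c) for P,c in B]
    q=proj(d,[[.5055,-.17,.085]])[0].astype(int)
    overlay(d,B,(q[1]-42,q[1]+42,q[0]-33,q[0]+33),6,f'pics/{c}2.png'); ims.append(cv2.imread(f'pics/{c}2.png'))
cv2.imwrite('pics/b2.png',np.hstack(ims))
E
```

```text
11.575 [ 0.49062251 -0.06483846  0.23742822] [-3.71944911e-01 -6.53966946e-03  1.79639309e+00  3.24528057e-04
  1.35211648e+00 -1.89842194e+00]
[[-0.999  0.044 -0.   ]
 [ 0.044  0.999  0.   ]
 [ 0.     0.    -1.   ]]
bar_far_hole []
sleeve_hole [([0.5371, -0.1862, 0.0838], 0.63)]
screw_grip [([0.5402, -0.1822, 0.1412], 0.55)]
pin_grip [([0.4558, 0.2145, 0.0132], 0.29)]
pin_mid []
bar_far_hole [([0.5403, -0.1884, 0.0845], 0.46)]
sleeve_hole [([0.5373, -0.185, 0.0846], 0.6)]
screw_grip []
pin_grip []
pin_mid []
bar_far_hole [([0.5374, -0.1877, 0.0883], 0.74)]
sleeve_hole [([0.5382, -0.1859, 0.0876], 0.79)]
screw_grip [([0.5366, -0.1872, 0.142], 0.63)]
pin_grip [([0.4964, -0.1794, 0.0108], 0.63)]
pin_mid [([0.4924, -0.1232, 0.0137], 0.51)]
bar_far_hole [([0.537, -0.1857, 0.0888], 0.74)]
sleeve_hole [([0.5365, -0.1895, 0.0896], 0.62)]
screw_grip [([0.5376, -0.1878, 0.1413], 0.43)]
pin_grip [([0.4976, -0.1788, 0.0071], 0.69)]
pin_mid [([0.4912, -0.1235, 0.0128], 0.6)]
```

View pics/b2.png

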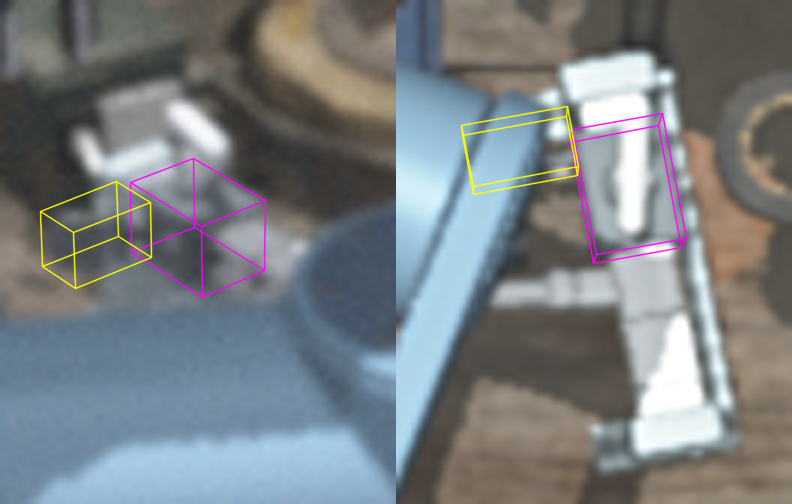

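send_rows(series=[[[0, 0, -10], [0, -5, -20], 0.3], [[0, 0, -21], [0, -10, -40], 0.3], [[0, 0, -31], [0, -15, -55], 0.3], [[0, 0, -42], [0, -20, -70], 0.3], [[0, 0, -52], [0, -25, -85], 0.3], [[0, 0, -63], [0, -30, -95], 0.3], [[0, 0, -73], [-1, -36, -105], 0.3], [[0, 0, -84], [-1, -43, -115], 0.3], [[0, 0, -84], [-1, -43, -115], 0.3], [[0, 0, -84], [-1, -43, -115], 0.3]])

```text
time_s: 14.02
eef_pos: [0.4913, -0.1106, 0.1227]
eef_rot: [0.0, 0.685, 0.728, 0.0]
wrist_force: [-0.1, -0.0, 0.2]
opening: 0.352
grasp_force: 0.0
```

send_rows(series=[[[0, 0, 0], [0, 0, -40], 0.3], [[0, 0, 0], [0, 0, -80], 0.3], [[0, 0, 0], [0, 0, -105], 0.3], [[0, 0, 0], [0, 0, -116], 0.3], [[0, 0, 0], [0, 0, -118], 0.3], [[0, 0, 0], [0, 0, -118], 0.3]])

```text
time_s: 14.78
eef_pos: [0.4903, -0.1097, 0.0043]
eef_rot: [-0.001, 0.686, 0.728, -0.0]
wrist_force: [-2.7, 3.7, -1.9]
opening: 0.347
grasp_force: 0.0
```

send_rows(series=[[[0, 0, 0], [0, 0, 0], 1], [[0, 0, 0], [0, 0, 0], 1], [[0, 0, 0], [0, 0, 0], 1], [[0, 0, 0], [0, 0, 0], 1]])

```text
time_s: 15.28
eef_pos: [0.4918, -0.1107, 0.0049]
eef_rot: [0.001, 0.687, 0.727, 0.0]
wrist_force: [-0.5, 3.5, 4.0]
opening: 0.131
grasp_force: 59.7
```

send_rows(series=[[[0, 0, 0], [-1, 15, 0], 1], [[0, 0, 0], [-2, 30, 0], 1], [[0, 0, 0], [-3, 45, 0], 1], [[0, 0, 0], [-3, 56, 0], 1], [[0, 0, 0], [-3, 56, 0], 1], [[0, 0, 0], [-3, 56, 25], 1], [[0, 0, 0], [-3, 56, 60], 1], [[0, 0, 0], [-3, 56, 70], 1], [[0, 0, 0], [-3, 56, 70], 1]])

```text
time_s: 16.4
eef_pos: [0.4879, -0.0542, 0.0739]
eef_rot: [-0.0, 0.687, 0.727, 0.0]
wrist_force: [0.4, 1.1, -2.2]
opening: 0.133
grasp_force: 59.2
```

```bash
python3 - <<'E'
from h import *
o=telemetry.get_obs(); print(o['time_s'],o['eef_pos'],o['opening'],o['wrist_force'],o['torque'])
for c in ['scene','top']:
    d=camera(c)
    for n in ['pin_grip','pin_mid','turned_handle_0_c','scissors_c']:
        print(n,[(np.round(r['xyz'],4).tolist(),round(r['conf'],2)) for r in spotter.landmark_of(n,c)[:1]])
    q=proj(d,[[.49,-.08,.06]])[0].astype(int)
    overlay(d,[],(max(q[1]-50,0),q[1]+50,q[0]-65,q[0]+65),6,f'pics/{c}3.png')
a,b=cv2.imread('pics/scene3.png'),cv2.imread('pics/top3.png')
cv2.imwrite('pics/b3.png',cv2.resize(np.hstack([a,b]),(800,308),interpolation=cv2.INTER_AREA))
E
```

```text
16.4 [ 0.48787013 -0.05420658  0.07394268] 0.13262417828732181 [ 0.3630143   1.13005031 -2.24044201] [ 0.08858504 -0.06897788  0.02904762]
pin_grip [([0.4909, -0.1213, 0.0811], 0.66)]
pin_mid [([0.4902, -0.0613, 0.0822], 0.64)]
turned_handle_0_c []
scissors_c [([0.4572, 0.214, 0.0124], 0.73)]
pin_grip [([0.4911, -0.1216, 0.076], 0.45)]
pin_mid [([0.5377, -0.1862, 0.0894], 0.67)]
turned_handle_0_c [([0.4416, 0.0027, 0.0088], 0.49)]
scissors_c [([0.4591, 0.2122, 0.0115], 0.69)]
```

View pics/b3.png

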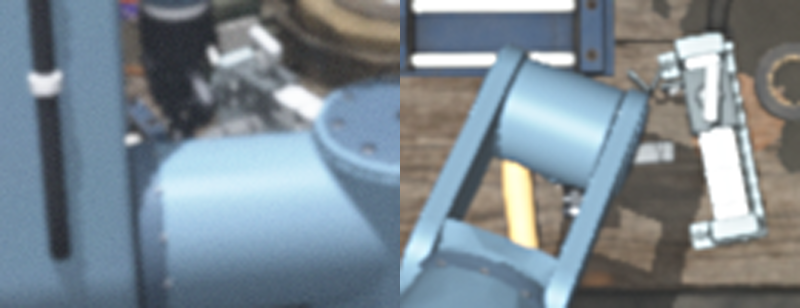

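send_rows(series=[[[0, 0, 0], [0, 50, 0], 1], [[0, 0, 0], [0, 100, 0], 1], [[0, 0, 0], [0, 150, 0], 1], [[0, 0, 0], [0, 188, -5], 1], [[0, 0, 0], [0, 188, -35], 1], [[0, 0, 0], [0, 188, -60], 1], [[0, 0, 0], [0, 188, -68], 1], [[0, 0, 0], [0, 188, -68], 1], [[0, 0, 0], [0, 188, -69], 0.3], [[0, 0, 0], [0, 188, -69], 0.3]])

```text
time_s: 18.15
eef_pos: [0.4891, 0.1332, 0.0063]
eef_rot: [0.001, 0.687, 0.727, 0.001]
wrist_force: [-0.8, 0.2, -1.1]
opening: 0.352
grasp_force: 0.0
```

send_rows(series=[[[0, 0, 0], [0, 0, 40], 0.3], [[0, 0, 0], [0, 0, 80], 0.3], [[0, 0, 0], [-30, 0, 120], 0.3], [[0, 0, 0], [-80, -10, 120], 0.3], [[0, 0, 0], [-80, -10, 120], 0.3]])

```text
time_s: 18.77
eef_pos: [0.4048, 0.1233, 0.1252]
eef_rot: [-0.0, 0.687, 0.727, -0.001]
wrist_force: [0.3, 0.6, 0.7]
opening: 0.348
grasp_force: 0.0
```

```bash
python3 - <<'E'
from h import *
o=telemetry.get_obs(); print(o['time_s'],o['eef_pos'])
for c in ['scene','top','top','scene']:
    d=camera(c)
    for n in ['pin_grip','pin_mid','scissors_c']:
        print(n,[(np.round(r['xyz'],4).tolist(),round(r['conf'],2)) for r in spotter.landmark_of(n,c)[:1]])
    q=proj(d,[[.49,.07,.01]])[0].astype(int)
    overlay(d,[],(max(q[1]-35,0),q[1]+35,q[0]-45,q[0]+45),8,f'pics/{c}4.png')
a,b=cv2.imread('pics/scene4.png'),cv2.imread('pics/top4.png')
h=min(len(a),len(b));cv2.imwrite('pics/b4.png',cv2.resize(np.hstack([a[:h],b[:h]]),(800,310),interpolation=cv2.INTER_AREA))
E
```

```text
18.775 [0.40476928 0.12325104 0.12517212]
pin_grip []
pin_mid []
scissors_c [([0.4574, 0.2161, 0.0082], 0.77)]
pin_grip [([0.4981, 0.0638, 0.0091], 0.43)]
pin_mid [([0.489, 0.1228, 0.0119], 0.64)]
scissors_c [([0.4579, 0.2085, 0.0117], 0.43)]
pin_grip [([0.4607, -0.3656, 0.0084], 0.56)]
pin_mid [([0.4907, 0.1199, 0.0143], 0.67)]
scissors_c [([0.4575, 0.2115, 0.0141], 0.52)]
pin_grip []
pin_mid []
scissors_c [([0.4585, 0.2158, 0.0109], 0.89)]
```

View pics/b4.png

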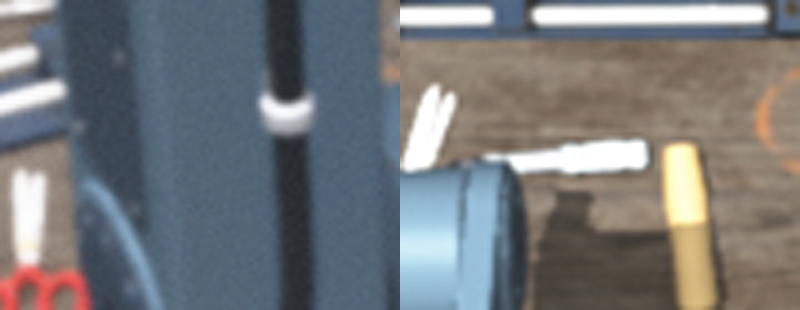

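send_rows(series=[[[0, 0, 0], [43, -32, 0], 0.1], [[0, 0, 0], [86, -65, 0], 0.1], [[0, 0, 0], [86, -65, -20], 0.1], [[0, 0, 0], [86, -65, -60], 0.1], [[0, 0, 0], [86, -65, -100], 0.1], [[0, 0, 0], [86, -65, -119], 0.1], [[0, 0, 0], [86, -65, -121], 0.1], [[0, 0, 0], [86, -65, -121], 0.1]])

```text
time_s: 20.58
eef_pos: [0.4947, 0.0583, 0.0049]
eef_rot: [0.0, 0.687, 0.727, 0.0]
wrist_force: [-0.4, -0.2, -0.2]
opening: 0.448
grasp_force: 0.0
```

send_rows(series=[[[0, 0, 0], [0, 0, 0], 1], [[0, 0, 0], [0, 0, 0], 1], [[0, 0, 0], [0, 0, 0], 1], [[0, 0, 0], [0, 0, 0], 1]])

```text
time_s: 21.08
eef_pos: [0.4954, 0.0582, 0.0058]
eef_rot: [0.001, 0.687, 0.727, 0.001]
wrist_force: [-1.0, -0.1, 6.1]
opening: 0.217
grasp_force: 59.6
```

send_rows(series=[[[0, 0, 0], [0, 0, 50], 1], [[0, 0, 0], [0, 0, 105], 1], [[0, 0, 0], [0, 0, 160], 1], [[0, 0, 0], [0, 0, 204], 1], [[0, 0, 2], [15, -50, 204], 1], [[0, 0, 3], [30, -100, 204], 1], [[0, 0, 4], [40, -150, 204], 1], [[0, 0, 5], [50, -200, 204], 1], [[0, 0, 6], [60, -255, 204], 1], [[0, 0, 7], [70, -310, 204], 1]])

```text
time_s: 22.32
eef_pos: [0.5642, -0.2532, 0.2086]
eef_rot: [0.0, 0.641, 0.768, 0.0]
wrist_force: [-0.8, 0.8, -1.5]
opening: 0.212
grasp_force: 59.2
```

send_rows(series=[[[0, 0, 0], [2, -45, 0], 1], [[0, 0, 0], [2, -88, 0], 1], [[0, 0, 0], [2, -88, 0], 1], [[0, 0, 0], [2, -88, 0], 1]])

```text
time_s: 22.82
eef_pos: [0.5658, -0.3391, 0.208]
eef_rot: [-0.0, 0.641, 0.767, 0.0]
wrist_force: [0.4, -0.3, -2.9]
opening: 0.217
grasp_force: 59.2
```

```bash
python3 - <<'E'
from h import *
o=telemetry.get_obs(); print(o['time_s'],o['eef_pos'],o['opening'],o['wrist_force'])
m=R.from_quat(np.array(o['eef_rot'])[[1,2,3,0]]).as_matrix(); print(m.round(3))
yaw=np.degrees(np.arctan2(m[1,1],m[0,1])); t=np.array(o['eef_pos'])
ims=[]
for c in ['scene','top','top','scene']:
    d=camera(c)
    for n in ['pin_grip','pin_mid','bar_far_hole','sleeve_hole']:
        print(n,[(np.round(r['xyz'],4).tolist(),round(r['conf'],2)) for r in spotter.landmark_of(n,c)[:1]])
    # pin model: handle & shank, target finger footprint
    P=[(world(box(-10,10,-22,40,-6,14)/1000,[0,0],yaw)+t,(0,255,0)),(world(box(-7,7,40,108,-3,11)/1000,[0,0],yaw)+t,(0,255,255))]
    tt=t.copy(); tt[2]=.081
    P.append((world(box(-28,28,-11,11,0,20)/1000,[0,0],yaw)+tt,(0,0,255)))
    q=proj(d,[t])[0].astype(int)
    f=f'pics/{c}5.png'; overlay(d,P,(max(q[1]-50,0),max(q[1]-50,0)+110,q[0]-75,q[0]+55),6,f)
a,b=cv2.imread('pics/scene5.png'),cv2.imread('pics/top5.png')
cv2.imwrite('pics/b5.png',cv2.resize(np.hstack([a,b]),(800,338),interpolation=cv2.INTER_AREA))
E
```

```text
22.825 [ 0.56581228 -0.33912021  0.20802205] 0.21680805947312273 [ 0.37833349 -0.29652092 -2.85710822]
[[-0.178  0.984 -0.   ]
 [ 0.984  0.178  0.001]
 [ 0.001 -0.    -1.   ]]
pin_grip [([0.5656, -0.3321, 0.2134], 0.7)]
pin_mid [([0.5556, -0.2731, 0.2137], 0.45)]
bar_far_hole [([0.5378, -0.1894, 0.0826], 0.41)]
sleeve_hole [([0.5622, -0.331, 0.2126], 0.68)]
pin_grip [([0.5643, -0.3324, 0.2118], 0.51)]
pin_mid [([0.5535, -0.2756, 0.2153], 0.72)]
bar_far_hole [([0.541, -0.183, 0.0905], 0.46)]
sleeve_hole [([0.5417, -0.188, 0.0881], 0.65)]
pin_grip [([0.5665, -0.333, 0.2128], 0.72)]
pin_mid [([0.5512, -0.2757, 0.2148], 0.43)]
bar_far_hole [([0.5363, -0.1847, 0.087], 0.64)]
sleeve_hole [([0.5416, -0.1893, 0.0881], 0.76)]
pin_grip [([0.5597, -0.3308, 0.2109], 0.72)]
pin_mid [([0.5556, -0.2717, 0.2145], 0.67)]
bar_far_hole [([0.5372, -0.1908, 0.0836], 0.54)]
sleeve_hole [([0.5405, -0.1864, 0.0838], 0.87)]
```

View pics/b5.png

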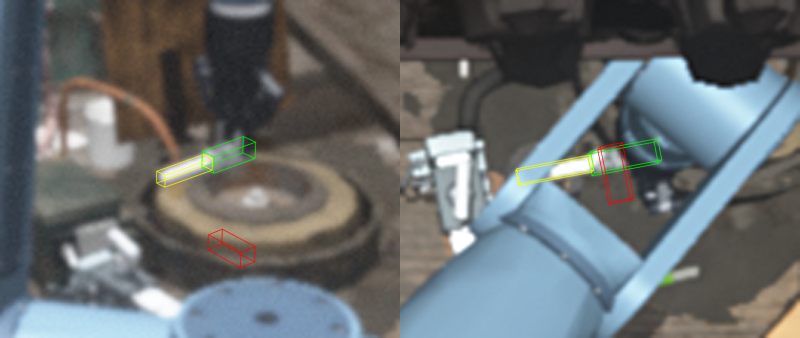

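send_rows(series=[[[0, 0, 0], [0, 12, -30], 1], [[0, 0, 0], [0, 12, -60], 1], [[0, 0, 0], [0, 12, -90], 1], [[0, 0, 0], [0, 12, -90], 1]])

```text
time_s: 24.32
eef_pos: [0.5644, -0.3262, 0.1153]
eef_rot: [-0.003, 0.641, 0.768, 0.0]
wrist_force: [0.0, 0.7, -1.5]
opening: 0.214
grasp_force: 59.2
```

send_rows(series=[[[0, 0, 0], [0, 0, -9], 1], [[0, 0, 0], [0, 0, -18], 1], [[0, 0, 0], [0, 0, -18], 1]])

```text
time_s: 24.7
eef_pos: [0.5659, -0.3275, 0.1]
eef_rot: [-0.0, 0.641, 0.768, -0.0]
wrist_force: [-0.9, -0.1, -1.4]
opening: 0.217
grasp_force: 59.2
```

send_rows(series=[[[0, 0, 0], [0, 0, -9], 1], [[0, 0, 0], [0, 0, -19], 1], [[0, 0, 0], [0, 0, -19], 1], [[0, 0, 0], [0, 0, -19], 1]])

```text
time_s: 25.2
eef_pos: [0.5661, -0.3277, 0.0812]
eef_rot: [-0.0, 0.641, 0.768, -0.0]
wrist_force: [0.1, -0.5, -0.6]
opening: 0.215
grasp_force: 59.2
```

```bash
python3 - <<'E'
from h import *
o=telemetry.get_obs(); t=np.array(o['eef_pos']);print(o['time_s'],t,o['wrist_force'])
m=R.from_quat(np.array(o['eef_rot'])[[1,2,3,0]]).as_matrix(); print(m.round(4))
S={}
for c in ['scene','top']*3:
    d=camera(c)
    for n in ['pin_grip','pin_mid','bar_far_hole','sleeve_hole']:
        for r in spotter.landmark_of(n,c)[:1]: S.setdefault((n,c),[]).append(np.round(np.array(r['xyz']),4))
a=np.radians(10.3)
for k,v in S.items(): 
    w=np.median(v,0); e=w-[.54,-.186,.085]; print(k,len(v),w,'u %.1f v %.1f'%(1e3*(e[0]*np.cos(a)+e[1]*np.sin(a)),1e3*(-e[0]*np.sin(a)+e[1]*np.cos(a))))
E
```

```text
25.2 [ 0.56611497 -0.32766556  0.08119888] [ 0.11442379 -0.50942031 -0.63661305]
[[-1.784e-01  9.840e-01 -1.000e-04]
 [ 9.840e-01  1.784e-01  1.000e-04]
 [ 1.000e-04 -1.000e-04 -1.000e+00]]
('pin_grip', 'scene') 3 [ 0.5639 -0.3189  0.0869] u -0.2 v -135.0
('pin_mid', 'scene') 3 [ 0.5541 -0.2609  0.0862] u 0.5 v -76.2
('bar_far_hole', 'scene') 3 [ 0.5406 -0.187   0.0835] u 0.4 v -1.1
('sleeve_hole', 'scene') 3 [ 0.5408 -0.1861  0.0823] u 0.8 v -0.2
('pin_grip', 'top') 3 [ 0.5634 -0.3215  0.0864] u -1.2 v -137.5
('pin_mid', 'top') 3 [ 0.551  -0.2658  0.0871] u -3.4 v -80.5
('bar_far_hole', 'top') 3 [ 0.5374 -0.1854  0.0878] u -2.5 v 1.1
('sleeve_hole', 'top') 3 [ 0.5423 -0.1855  0.0852] u 2.4 v 0.1
```

send_rows(series=[[[0, 0, 0], [-1, 7, 0], 1], [[0, 0, 0], [-3, 14, 0], 1], [[0, 0, 0], [-4, 20, 0], 1], [[0, 0, 0], [-4, 20, 0], 1]])

```text
time_s: 27.2
eef_pos: [0.5625, -0.3068, 0.0816]
eef_rot: [0.0, 0.641, 0.768, 0.0]
wrist_force: [2.6, 0.5, -1.2]
opening: 0.212
grasp_force: 59.2
```

send_rows(series=[[[0, 0, 0], [-1, 5, 0], 1], [[0, 0, 0], [-2, 10, 0], 1], [[0, 0, 0], [-2, 10, 0], 1]])

```text
time_s: 27.58
eef_pos: [0.5599, -0.2968, 0.0811]
eef_rot: [-0.001, 0.641, 0.768, 0.0]
wrist_force: [1.9, 1.2, -0.7]
opening: 0.217
grasp_force: 59.2
```

send_rows(series=[[[0, 0, 0], [-1, 5, 0], 1], [[0, 0, 0], [-2, 10, 0], 1], [[0, 0, 0], [-2, 10, 0], 1]])

```text
time_s: 27.95
eef_pos: [0.558, -0.2868, 0.0812]
eef_rot: [-0.0, 0.641, 0.768, 0.0]
wrist_force: [3.2, 0.3, -1.7]
opening: 0.216
grasp_force: 59.2
```

send_rows(series=[[[0, 0, 0], [-1, 5, 0], 1], [[0, 0, 0], [-2, 10, 0], 1], [[0, 0, 0], [-2, 10, 0], 1]])

```text
time_s: 28.32
eef_pos: [0.5562, -0.277, 0.0813]
eef_rot: [-0.0, 0.641, 0.768, 0.0]
wrist_force: [4.0, 0.2, -2.0]
opening: 0.212
grasp_force: 59.2
```

send_rows(series=[[[0, 0, 0], [-1, 5, 0], 1], [[0, 0, 0], [-2, 10, 0], 1], [[0, 0, 0], [-2, 10, 0], 1]])

```text
time_s: 28.7
eef_pos: [0.5544, -0.2674, 0.0814]
eef_rot: [0.0, 0.641, 0.768, 0.0]
wrist_force: [4.5, -0.5, -2.3]
opening: 0.216
grasp_force: 59.2
```

send_rows(series=[[[0, 0, 0], [-1, 5, 0], 1], [[0, 0, 0], [-1, 10, 0], 1], [[0, 0, 0], [-1, 10, 0], 1]])

```text
time_s: 29.08
eef_pos: [0.5527, -0.2569, 0.0811]
eef_rot: [-0.001, 0.641, 0.768, 0.0]
wrist_force: [2.9, 0.6, -1.4]
opening: 0.21
grasp_force: 59.3
```

send_rows(series=[[[0, 0, 0], [-1, 3, 0], 1], [[0, 0, 0], [-1, 3, 0], 1]])

```text
time_s: 29.32
eef_pos: [0.5522, -0.2546, 0.0814]
eef_rot: [0.0, 0.641, 0.768, 0.0]
wrist_force: [3.2, -0.5, -1.9]
opening: 0.211
grasp_force: 59.2
```

send_rows(series=[[[0, 0, 0], [0, 3, 0], 1], [[0, 0, 0], [0, 3, 0], 1]])

```text
time_s: 29.58
eef_pos: [0.5517, -0.2512, 0.0811]
eef_rot: [-0.001, 0.641, 0.768, -0.0]
wrist_force: [3.2, 0.2, -0.7]
opening: 0.217
grasp_force: 59.3
```

send_rows(series=[[[0, 0, 0], [0, 2, 0], 1], [[0, 0, 0], [0, 2, 0], 1]])

```text
time_s: 29.82
eef_pos: [0.5516, -0.2494, 0.0811]
eef_rot: [-0.001, 0.641, 0.768, -0.0]
wrist_force: [0.7, -0.3, -1.0]
opening: 0.218
grasp_force: 59.3
```

send_rows(series=[[[0, 0, 0], [0, 2, 0], 1], [[0, 0, 0], [0, 2, 0], 1]])

```text
time_s: 30.08
eef_pos: [0.5518, -0.2492, 0.0813]
eef_rot: [0.001, 0.641, 0.768, -0.001]
wrist_force: [-0.1, -6.9, -4.2]
opening: 0.215
grasp_force: 59.0
```

send_rows(series=[[[0, 0, 0], [-1, 2, 0], 1], [[0, 0, 0], [-1, 2, 0], 1]])

```text
time_s: 30.32
eef_pos: [0.5517, -0.2492, 0.0818]
eef_rot: [0.003, 0.641, 0.768, -0.002]
wrist_force: [2.3, -12.9, -6.6]
opening: 0.216
grasp_force: 58.7
```

send_rows(series=[[[0, 0, 0], [0, -3, 0], 1], [[0, 0, 0], [0, -3, 0], 1], [[0, 0, 0], [0, -3, 0], 0.2], [[0, 0, 0], [0, -3, 0], 0.2], [[0, 0, 0], [0, -3, 0], 0.2], [[0, 0, 0], [0, -3, 40], 0.2], [[0, 0, 0], [0, -3, 90], 0.2], [[0, 0, 0], [0, -3, 140], 0.2], [[0, 0, 0], [0, -3, 140], 0.2]])

```text
time_s: 31.45
eef_pos: [0.5535, -0.25, 0.2269]
eef_rot: [0.005, 0.641, 0.768, 0.0]
wrist_force: [0.6, -0.3, -0.3]
opening: 0.399
grasp_force: 0.0
```

```bash
python3 - <<'E'
from h import *
o=telemetry.get_obs(); t=np.array(o['eef_pos']);print(o['time_s'],t,o['wrist_force'])
m=R.from_quat(np.array(o['eef_rot'])[[1,2,3,0]]).as_matrix(); print(m.round(3))
S={};ims=[]
for c in ['scene','top']*3:
    d=camera(c)
    for n in ['pin_grip','pin_mid','bar_far_hole','sleeve_hole','screw_grip']:
        for r in spotter.landmark_of(n,c)[:1]: S.setdefault((n,c),[]).append(np.round(np.array(r['xyz']),4))
    q=proj(d,[[.54,-.19,.1]])[0].astype(int)
    overlay(d,[],(max(q[1]-35,0),max(q[1]-35,0)+80,q[0]-40,q[0]+50),8,f'pics/{c}6.png')
a=np.radians(10.3)
for k,v in S.items(): 
    w=np.median(v,0); e=w-[.54,-.186,.085]; print(k,len(v),w,'u %.1f v %.1f'%(1e3*(e[0]*np.cos(a)+e[1]*np.sin(a)),1e3*(-e[0]*np.sin(a)+e[1]*np.cos(a))))
cv2.imwrite('pics/b6.png',cv2.resize(np.hstack([cv2.imread('pics/scene6.png'),cv2.imread('pics/top6.png')]),(800,356),interpolation=cv2.INTER_AREA))
E
```

```text
31.45 [ 0.55352857 -0.25003132  0.22692095] [ 0.58789876 -0.30485808 -0.28351607]
[[-0.179  0.984  0.008]
 [ 0.984  0.179 -0.006]
 [-0.007  0.007 -1.   ]]
('pin_grip', 'scene') 3 [ 0.5513 -0.24    0.0851] u 1.5 v -55.2
('pin_mid', 'scene') 3 [ 0.5423 -0.1837  0.0859] u 2.7 v 1.9
('bar_far_hole', 'scene') 3 [ 0.5403 -0.1871  0.084 ] u 0.1 v -1.1
('sleeve_hole', 'scene') 3 [ 0.5354 -0.1872  0.0833] u -4.7 v -0.4
('screw_grip', 'scene') 3 [ 0.5392 -0.1812  0.1386] u 0.1 v 4.9
('pin_grip', 'top') 3 [ 0.5518 -0.2424  0.0816] u 1.5 v -57.6
('pin_mid', 'top') 3 [ 0.5395 -0.1884  0.0865] u -0.9 v -2.3
('bar_far_hole', 'top') 3 [ 0.5388 -0.1859  0.0883] u -1.2 v 0.3
('screw_grip', 'top') 3 [ 0.5388 -0.1881  0.1406] u -1.6 v -1.9
('sleeve_hole', 'top') 2 [ 0.53675 -0.1854   0.0876 ] u -3.1 v 1.2
```

View pics/b6.png

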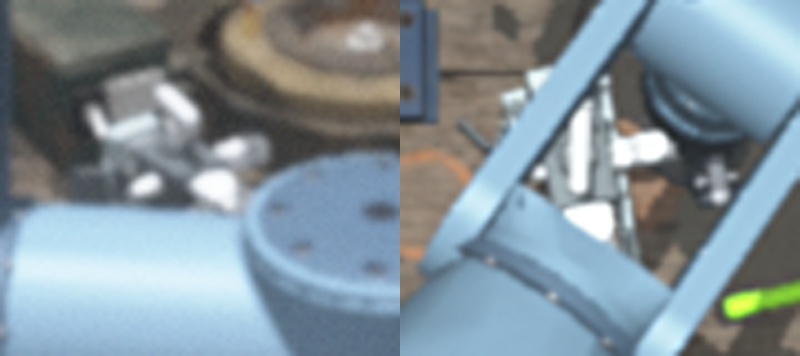

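send_rows(series=[[[0, 0, 10], [-2, 10, 0], 0], [[0, 0, 20], [-4, 20, 0], 0], [[0, 0, 30], [-6, 30, 0], 0], [[0, 0, 40], [-8, 40, 0], 0], [[0, 0, 50], [-10, 50, 0], 0], [[0, 0, 60], [-11, 63, 0], 0], [[0, 0, 70], [-11, 63, 0], 0], [[0, 0, 77], [-11, 63, 0], 0], [[0, 0, 77], [-11, 63, 0], 0], [[0, 0, 77], [-11, 63, 0], 0]])

```text
time_s: 34.5
eef_pos: [0.5401, -0.1857, 0.2213]
eef_rot: [-0.0, 0.025, 1.0, 0.0]
wrist_force: [0.2, -0.1, -0.7]
opening: 0.502
grasp_force: 0.0
```

send_rows(series=[[[0, 0, 0], [2, -1, -40], 0], [[0, 0, 0], [2, -1, -80], 0], [[0, 0, 0], [2, -1, -92], 0], [[0, 0, 0], [2, -1, -92], 0.3], [[0, 0, 0], [2, -1, -92], 1], [[0, 0, 0], [2, -1, -92], 1], [[0, 0, 0], [2, -1, -92], 1], [[0, 0, 0], [2, -1, -92], 1]])

```text
time_s: 35.5
eef_pos: [0.5433, -0.1865, 0.1313]
eef_rot: [0.001, 0.024, 1.0, -0.0]
wrist_force: [-0.4, 4.7, 7.0]
opening: 0.139
grasp_force: 61.6
```

send_rows(series=[[[0, 0, -10], [0, 0, 0], 1], [[0, 0, -20], [0, 0, 0], 1], [[0, 0, -30], [0, 0, 0], 1], [[0, 0, -40], [0, 0, -1], 1], [[0, 0, -50], [0, 0, -1], 1], [[0, 0, -60], [0, 0, -1], 1], [[0, 0, -70], [0, 0, -1], 1], [[0, 0, -74], [0, 0, -1], 1], [[0, 0, -74], [0, 0, -1], 1], [[0, 0, -74], [0, 0, -1], 1]])

```text
time_s: 36.75
eef_pos: [0.5418, -0.1885, 0.1302]
eef_rot: [0.001, 0.621, 0.784, -0.001]
wrist_force: [-5.9, -2.1, 7.2]
opening: 0.133
grasp_force: 61.6
```

```bash
python3 - <<'E'
from h import *
o=telemetry.get_obs(); print(o['time_s'],o['eef_pos'],o['wrist_force'],o['torque'],o['opening'])
m=R.from_quat(np.array(o['eef_rot'])[[1,2,3,0]]).as_matrix(); print(np.degrees(np.arctan2(m[1,1],m[0,1])))
E
```

```text
36.75 [ 0.54183451 -0.18853867  0.13018042] [-5.86254723 -2.1460617   7.24380275] [-0.51780771  1.25512912 -0.06040711] 0.13340570014729652
13.272501350055968
```

send_rows(series=[[[0, 0, -3], [0, 0, 0], 1], [[0, 0, -5], [0, 0, 0], 1], [[0, 0, -5], [0, 0, 0], 1]])

```text
time_s: 37.12
eef_pos: [0.5417, -0.1885, 0.1302]
eef_rot: [0.001, 0.654, 0.757, -0.002]
wrist_force: [-6.4, -3.0, 7.0]
opening: 0.137
grasp_force: 62.1
```

```bash
python3 - <<'E'
from h import *
o=telemetry.get_obs(); print(o['time_s'],o['eef_pos'],o['wrist_force'],o['torque'],o['opening'])
m=R.from_quat(np.array(o['eef_rot'])[[1,2,3,0]]).as_matrix(); print(np.degrees(np.arctan2(m[1,1],m[0,1])))
E
```

```text
37.125 [ 0.54166816 -0.18853463  0.13015889] [-6.37738287 -2.99646305  6.96898509] [-0.47972061  1.34308934  0.56857565] 0.13685333551790285
8.322442966104425
```

send_rows(series=[[[0, 0, -4], [0, 0, 0], 0.3], [[0, 0, -4], [0, 0, 0], 0.1], [[0, 0, -4], [0, 0, 0], 0.1], [[0, 0, -4], [0, 0, 45], 0.1], [[0, 0, -4], [0, 0, 100], 0.1], [[0, 0, -4], [-40, 50, 120], 0.1], [[0, 0, -4], [-80, 110, 120], 0.1], [[0, 0, -4], [-100, 160, 120], 0.1], [[0, 0, -4], [-120, 210, 120], 0.1], [[0, 0, -4], [-120, 210, 120], 0.1]])

```text
time_s: 38.38
eef_pos: [0.4207, 0.0264, 0.2486]
eef_rot: [0.0, 0.678, 0.735, 0.0]
wrist_force: [0.7, -0.9, -0.2]
opening: 0.447
grasp_force: 0.0
```

```bash
python3 - <<'E'
from h import *
o=telemetry.get_obs(); t=np.array(o['eef_pos']);print(o['time_s'],t,o['wrist_force'])
S={}
B=[box(28.5,41.5,-29,29,131,151),box(3,67,-23,23,62,108),box(25,45,-85,-23,75,95)]
for c in ['scene','top']*3:
    d=camera(c)
    for n in ['pin_grip','pin_mid','bar_far_hole','sleeve_hole','screw_grip']:
        for r in spotter.landmark_of(n,c)[:1]: S.setdefault((n,c),[]).append(np.round(np.array(r['xyz']),4))
    q=proj(d,[[.54,-.19,.1]])[0].astype(int)
    overlay(d,[(world(P/1000,[.5055,-.192],10.3),k) for P,k in zip(B,[(255,255,0),(255,0,255),(0,255,0)])] if c=='top' else [],(max(q[1]-35,0),max(q[1]-35,0)+80,q[0]-40,q[0]+50),8,f'pics/{c}7.png')
a=np.radians(10.3)
for k,v in S.items(): 
    w=np.median(v,0); e=w-[.54,-.186,.085]; print(k,len(v),w,'u %.1f v %.1f'%(1e3*(e[0]*np.cos(a)+e[1]*np.sin(a)),1e3*(-e[0]*np.sin(a)+e[1]*np.cos(a))))
cv2.imwrite('pics/b7.png',cv2.resize(np.hstack([cv2.imread('pics/scene7.png'),cv2.imread('pics/top7.png')]),(800,356),interpolation=cv2.INTER_AREA))
E
```

```text
38.375 [0.42071691 0.02637606 0.24856786] [ 0.69114066 -0.87322672 -0.1563562 ]
('pin_grip', 'scene') 3 [ 0.5498 -0.2418  0.0833] u -0.3 v -56.7
('pin_mid', 'scene') 3 [ 0.5448 -0.1828  0.0867] u 5.3 v 2.3
('bar_far_hole', 'scene') 3 [ 0.5397 -0.1894  0.081 ] u -0.9 v -3.3
('sleeve_hole', 'scene') 3 [ 0.5385 -0.1872  0.0823] u -1.7 v -0.9
('screw_grip', 'scene') 3 [ 0.5392 -0.1822  0.1408] u -0.1 v 3.9
('pin_grip', 'top') 3 [ 0.5521 -0.2438  0.081 ] u 1.6 v -59.0
('pin_mid', 'top') 3 [ 0.5409 -0.1872  0.0878] u 0.7 v -1.3
('bar_far_hole', 'top') 3 [ 0.5381 -0.1856  0.0881] u -1.8 v 0.7
('screw_grip', 'top') 2 [ 0.5381  -0.18705  0.1412 ] u -2.1 v -0.7
('sleeve_hole', 'top') 2 [ 0.53965 -0.18855  0.08505] u -0.8 v -2.4
```

View pics/b7.png

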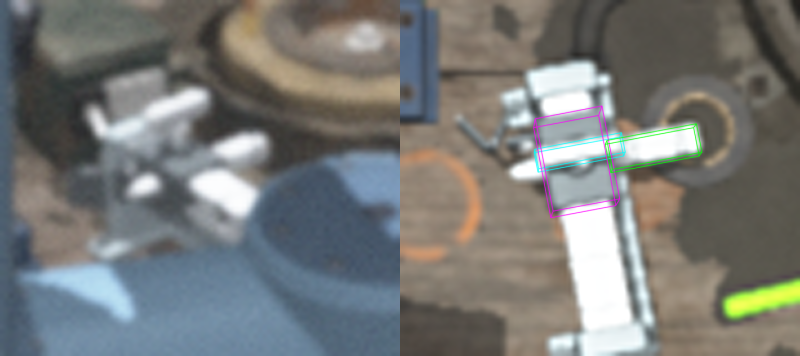

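The top overlay shows the wing back across the bar at (580,150). The pin handle sits against the sleeve out to (700,150), and the tip shows on the left at (515,172).

```bash
python3 -c "
from bench import ctrl
print(ctrl.hand_in())"
```

```text
the job is handed in; nothing more can be done
None
```

I handed the job in: sleeve at the far hole, index pin home through both with its handle against the sleeve, and clamp screw turned back to its stop. No verdict came back; the last pictures and readings agree with all of this.

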